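# Swing the heavy soap canister over the jug and leave it still

### The arm

A 6-joint arm with a two-finger parallel gripper is mounted at the origin on the work surface. World frame = base frame: x ahead of the robot, y to its left, z up, the work surface at z = 0. Lengths are in mm, angles in rad, forces in N, time in s.
With the tool pointing down it reaches from about 400 to 925 mm from the base axis. Payload 12.5 kg.
Tool frame: the origin (TCP) lies midway between the tips of the shut fingers; the grasp point (between the pads) lies 19 mm behind it; z points along the fingers, y is the line along which they close (so a half turn about z gives the same grasp; the last joint's range is limited). The gripper opens to 95 mm and grips with 3 to 60 N. Pads are 20 mm wide; open, the fingers measure 119 mm over their backs; the gripper's body (75 mm by 180 mm) begins 59 mm behind the grasp point.
Start: joints at [-1.216, 0.491, 1.559, -0, 1.092, -0.106], TCP at [277.94, -559.818, 214.661] pointing down, gripper open.
Joint ranges: [-3.1, 3.1], [-0.84, 2.19], [0.05, 2.79], [-1.13, 4.28], [0.06, 2.93], [-2.69, 2.69]. Speed limits (rad/s): [2.22, 2.22, 2.79, 3.14, 3.14, 3.14].

### API

Orientations are given as [roll, pitch, yaw] about the fixed x, y, z axes, in that order (R = Rz(yaw) Ry(pitch) Rx(roll)).
In Python, from cell import env gives the robot as it stands.
- The arm moves only by the shell command python3 -m inch 'ROWS'. ROWS is JSON, a list of rows, each a list of 7 numbers: the turn, a rotation vector about the tool's x, y, z in rad, then the shift along the tool's x, y, z in cm, then the closure, from -1 (fully open) to 1 (shut). A call has 1 to 20 rows; each row shifts and turns the commanded pose from where the row before left it, along the tool's axes as they then stand; what a row does not reach is not made up. A row lasts 1/8 s, in which the tool goes at most 62.5 mm and 10.7 degrees, less where a joint would pass 70% of its speed; a pose out of reach is approached as far as the arm can. A call with a gripper value outside its range is refused whole. The fingers move at their own pace and stop on an object; the grip force is fixed at half the most. Time passes only in rows, so rows that do not move let the fingers close. It gives the time, the measured TCP pose, the force, the opening and the grip force at its end, in the units of the state.
- env.state(): the state, without advancing time (a new reading comes with each control period).
- env.read_camera(name): name is "scene" or "top"; returns a dict with "img" (480x640x3 uint8, red, green, blue), "depth" (480x640 float32, mm along the optical axis (not along the pixel's ray), 0 where there is no reading), "fx", "fy", "cx", "cy" (pixels), "D" ([k1, k2, p1, p2, k3] as OpenCV has them; the pictures are not rectified), "position" and "orientation" of the camera in the world. Camera axes: x right, y down, z forward; pixel columns grow to the right and rows downward; lengths in mm; the calibration is good to about 2 mm. A picture is of the moment at which its call begins.
- env.job_done(): hands the job in; it is judged then, once.
Trained networks look in a picture, given as the dict that the camera call returned (one of the last four; its "shot" number tells which), for a name from the list of things; names that differ only in an ending like _2 or _b are one class to them, and where a whole thing is asked for, a point or a joint stands for the part that bears it (a point fixed in the world has none). Each returns a list of dicts, best first, with "score" (0 to 1); they miss things now and then, are a little off and sometimes report something else, mostly with a low value. They report only what shows in the picture. A call takes as long as a camera call. They do not tell look-alikes from the thing itself.
- env.find_in(picture, target): "centre" ([x, y, z] in mm, in the coordinates of the camera as it stood for that picture, good to about 4 mm: the middle of the surface that is visible of it).
- env.trace(picture, target): "mask" (480x640 bool, what is visible of it).
The state is a dict: "t": time; "joints": joint angles; "qvel": joint speeds; "tau": joint torques, N m; "eef_pos": TCP position; "tcp_rot": TCP orientation; "ft_force": force on the tool from outside, world axes, zero at the start; "moment": the same for the moment, N m; "opening": opening from 0.0 (shut) to 1.0 (fully open); "grip_force": force on a finger pad.
Only numpy, scipy, OpenCV 4.12 (cv2) and the standard library are available. Lean on these libraries where they do the work, as an engineer would, in place of code of your own. Each camera call takes 0.05 s, during which the arm holds its last target. There are 200 camera calls.

### The job

Swing the heavy soap canister on its free-running swivel arm round until its spout is over the middle of the white jug, and leave it hanging there quite still, with the hand off it for five seconds. Move it only with gentle pushes of the fingers on its round side or rubber ring: no knocks, keep off its lid and the grey arm, do not let it race or run into its end stops, and do not disturb the jug or the other things on the table.

Things in the scene. Friction and masses are not known exactly. Their poses are not given: they have to be found in the camera images.
- swing (a joint): hinge of the swivel arm about the post, rad; 0 with the arm along the post's -x axis, grows counter-clockwise seen from above; stops at -1.2 and 0.7. Starts at -1.0 to -0.82; the jug lies at -0.34 to 0.34. Very smooth: damping 0.012 N m s/rad, drag 0.0003 N m: it coasts on and does not stop by itself. Nominal inertia 0.30 kg m2 (0.22 to 0.41). Over 0.8 rad/s is racing, a push over 12 N a knock
- canister: upright steel cylinder, 150 mm in diameter, 140 mm tall, about 3.0 kg, fixed to the arm's end, axis 300 mm from the hinge. Its top 50 mm wear a springy black rubber ring, 156 mm in diameter (too wide to grip, bouncy). Origin at the centre of its underside, 140 mm above the table. x points to the post. Push the ring along the swing, from either side, shut fingertips 250 mm above the table
- spout (a point): lower end of the short black spout under the middle of the canister, on its axis, 118 mm above the table; this point must come over the jug
- lid: flat domed grey plastic lid on top of the canister, 146 mm across, from 280 to 290 mm above the table; turns with the canister; not to be touched. Origin at the centre of its underside
- bracket: grey sheet-metal swivel arm between post and canister, 96 mm wide, 40 mm tall, its top 200 mm above the table, with an end plate 100 mm wide up to 220 mm above the table at the canister; not to be touched. Origin on the hinge axis at table height; the arm extends along its -x
- post: fixed steel post 48 mm in diameter on a square 140 mm foot, 150 mm tall, with the arm's grey collar turning on top up to 220 mm, beyond the canister as seen from the robot. Origin at table height on the hinge axis, z up; its -x axis is the direction of the arm at joint value 0
- jug: white plastic mug-shaped jug standing loose on the table with a handle on its +y side, mouth 110 mm in diameter, 90 mm tall, 0.35 kg, on the circle that the spout travels (within 10 mm). Origin at the centre of its underside; the canister passes over it with 28 mm to spare
- bottle: bystander: blue plastic bottle, 72 mm in diameter, 200 mm tall, origin at the centre of its underside
- coin_tray: bystander: grey open tray 120 x 90 x 35 mm, origin at the centre of its underside
- can: bystander: white can, 68 mm in diameter, 110 mm tall, origin at the centre of its underside
Mind the look-alikes: they are no part of the job. Several things have the shape of the jug; the one meant has the colours described above.

How it is judged (in metres and radians):
On the way:
1. the spout stays over the middle of the jug, the canister still and untouched, for 5 s (horizontal distance between spout and jug below 0.03 m and velocity of joint swing between -0.03 and 0.03 rad/s and contact force between the arm and canister below 0.2 N), for 5 s.
At the end, for the whole second after the job is handed in: the spout is within 30 mm (horizontally) of the jug's centre, the arm turns slower than 0.03 rad/s, the jug stands upright within 15 mm of where it was; before that, all this has lasted 5 s with the canister untouched (horizontal distance between spout and jug below 0.03 m and velocity of joint swing between -0.03 and 0.03 rad/s and angle between jug's own z axis and vertical below 0.1 rad and distance of jug from where it was at the start of the episode below 0.015 m).
It fails at once if the canister is knocked (more than 12 N) (contact force between the arm and canister above 12 N).
It fails at once if the lid or the swivel arm is touched (contact force between the arm and lid above 1.5 N or contact force between the arm and bracket above 1.5 N).
It fails at once if the arm races (more than 0.8 rad/s) (velocity of joint swing above 0.8 rad/s or velocity of joint swing below -0.8 rad/s).
It fails at once if the arm runs into an end stop (value of joint swing above 0.68 rad or value of joint swing below -1.18 rad).
It fails at once if the jug or a bystander is disturbed (distance of jug from where it was at the start of the episode above 0.02 m or angle between jug's own z axis and vertical above 0.3 rad or distance of any of bottle, coin_tray, can from where it was at the start of the episode above 0.03 m).
It also fails if it takes over 45 s, if anything falls off the work surface, if the arm or the gripper's body presses on something with over 40 N, if the wrist force passes 120 N, or if a joint passes its speed limit or range.

## Working session

There is one attempt and no reset: what is moved stays moved. The work goes in short steps, Python scripts to look and compute and a shell command to move; the robot and the scene stay as the last step left them, time stands still between calls to the robot, and variables do not carry over. Pictures are saved under pics/ and viewed, at most 10 in all, crops included, and the job is handed in when it is done.

```bash
mkdir -p pics
cat > h.py <<'E'
from cell import env
import numpy as np, cv2
from scipy.spatial.transform import Rotation as R
def pose(c):
    o=np.array(c["orientation"],float)
    Rm=o if o.shape==(3,3) else (R.from_euler('xyz',o).as_matrix() if o.size==3 else None)
    return Rm,np.array(c["position"],float)
def world(c,p):
    Rm,t=pose(c); return Rm@np.array(p)+t
def cloud(c,mask):
    v,u=np.nonzero(mask&(c["depth"]>0)); K=np.array([[c["fx"],0,c["cx"]],[0,c["fy"],c["cy"]],[0,0,1.]])
    n=cv2.undistortPoints(np.stack([u,v],1).astype(np.float64)[:,None],K,np.array(c["D"],float))[:,0]
    d=c["depth"][v,u][:,None]
    Rm,t=pose(c); return np.hstack([n*d,d])@Rm.T+t
E
python3 - <<'E'
from h import *
for n in ("top","scene"):
    c=env.read_camera(n); cv2.imwrite(f"pics/{n}0.png",c["img"][:,:,::-1])
    print(n,c["position"],c["orientation"])
    for t in ("canister","lid","jug","post","bracket","bottle","can","coin_tray"):
        for r in env.find_in(c,t): print(t,round(r["score"],2),world(c,r["centre"]).round(0))
print(env.state())
E
```

```text
top [ 294.60123046   -6.27697694 1710.14570465] [-2.99308455 -0.00460794 -1.57318339]
canister 0.76 [475. 126. 278.]
lid 0.83 [518. 159. 293.]
jug 0.93 [ 485. -104.    3.]
jug 0.57 [ 582. -304.    4.]
jug 0.44 [ 355. -231.   73.]
post 0.74 [604.  83. 223.]
bracket 0.76 [649.  56. 195.]
bottle 0.7 [ 486. -104.    1.]
can 0.6 [612. 404. 111.]
coin_tray 0.61 [ 604. -490.   -2.]
scene [1475.03550641 -152.24961037  945.86390821] [-2.25492175 -0.01371328  1.45366505]
canister 0.95 [586. 161. 238.]
lid 0.68 [529. 154. 286.]
lid 0.56 [584. 160. 241.]
jug 0.8 [ 587. -302.   52.]
jug 0.78 [ 498. -103.   52.]
jug 0.61 [ 333. -236.   56.]
jug 0.36 [584. 161. 242.]
jug 0.17 [ 595. -491.   13.]
post 0.79 [687.  46. 199.]
bracket 0.77 [650.  70. 199.]
bottle 0.65 [ 412. -430.   99.]
{'t': 0.9, 'joints': array([-1.21562536e+00,  4.90870100e-01,  1.55889991e+00, -1.01810171e-05,
        1.09166112e+00, -1.05588500e-01]), 'qvel': array([ 1.38561729e-04, -3.50994886e-05,  5.92728300e-04,  1.27161912e-03,
       -1.95338642e-03, -2.82377291e-04]), 'tau': array([ 1.42898603e-03, -6.12450099e+01, -2.58428997e+01,  6.92926068e-02,
        4.44938627e-02,  6.48420581e-06]), 'eef_pos': array([ 277.92690379, -559.83535838,  214.6795608 ]), 'tcp_rot': array([3.14143298e+00, 2.60082991e-05, 4.60764162e-01]), 'ft_force': array([-0.24997134, -0.26592546,  0.02313123]), 'moment': array([-0.01416904, -0.0660351 ,  0.03819448]), 'grip_force': 0.0, 'opening': 0.9983489843603933}
```

View images.

View pics/top0.png

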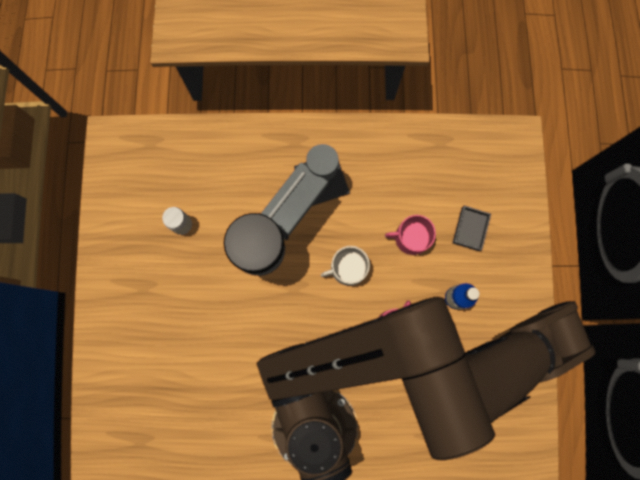

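View pics/scene0.png

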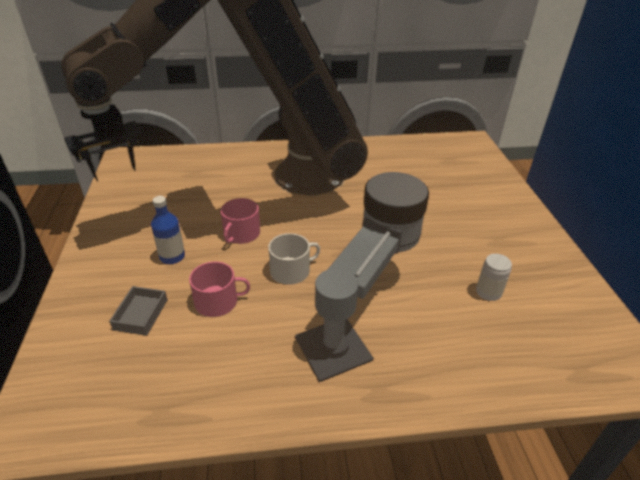

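The top view shows the canister at (254,243), the post collar at (322,160), and three mug shapes: white (350,266), pink (416,235) and pink, half hidden under the arm (395,310). Only the white one fits the jug description. Next I'll crop it to confirm and take precise measurements.

```bash
cat >> h.py <<'E'
def circ(P):
    A=np.c_[2*P[:,:2],np.ones(len(P))]; s=np.linalg.lstsq(A,(P[:,:2]**2).sum(1),rcond=None)[0]
    return s[:2],np.sqrt(s[2]+s[0]**2+s[1]**2)
def disc(P,lo,hi):
    Q=P[(P[:,2]>lo)&(P[:,2]<hi)]
    hull=cv2.convexHull(Q[:,:2].astype(np.float32))[:,0]
    (c,r)=cv2.minEnclosingCircle(Q[:,:2].astype(np.float32))
    return Q[:,:2].mean(0).round(1),circ(hull)[0].round(1),circ(hull)[1].round(1),np.round(c,1),round(r,1),len(Q)
E
python3 - <<'E'
from h import *
c=env.read_camera("top"); img=c["img"]
P=cloud(c,np.ones((480,640),bool)).reshape(-1,3)
cv2.imwrite("pics/crop.png",cv2.resize(img[140:300,220:450],None,fx=3,fy=3)[:,:,::-1])
def near(x,y,r): return P[np.hypot(P[:,0]-x,P[:,1]-y)<r]
print("lid",disc(near(515,158,100),270,300))
print("jug",disc(near(495,-103,75),80,98))
print("collar",disc(near(735,-20,60),207,232))
print("can",disc(near(612,404,60),100,120)); print("bottle",disc(near(412,-430,60),150,210))
for z in (np.median(near(515,158,50)[:,2]),near(495,-103,50)[:,2].max()): print(z)
print(env.state()['t'])
E
```

```text
lid (array([517.3, 156.4]), array([519.3, 157.6]), np.float64(77.8), array([519.4, 157.8]), 78.4, 2820)
jug (array([ 482.1, -103.8]), array([ 482.1, -104. ]), np.float64(54.8), array([ 480.7, -100.8]), 59.6, 188)
collar (array([753. , -20.5]), array([740.8, -14.3]), np.float64(54.1), array([738.7, -17.1]), 58.6, 779)
can (array([619.5, 413.3]), array([619.5, 414.3]), np.float64(32.4), array([620.5, 413.7]), 34.1, 369)
bottle (array([ 389.1, -428.1]), array([ 391.2, -429.7]), np.float64(19.4), array([ 392.6, -429.4]), 21.9, 184)
289.4591911807962
104.77317560014558
0.95
```

View pics/crop.png

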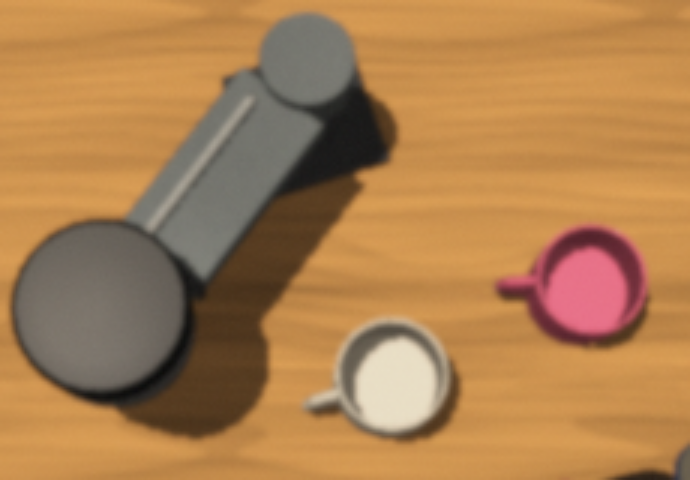

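The crop shows the white jug at about (351,266) in the top image, handle on its +y side (image left), so it is the jug. I'll rotate the tool to yaw π/2 so the rows read as world axes, raise and shut the fingers, and refine the hinge position.

```bash
python3 -m inch '[[0,0,-0.185,0,0,-2,1],[0,0,-0.185,0,0,-2,1],[0,0,-0.185,0,0,-2,1],[0,0,-0.185,0,0,-2,1],[0,0,-0.185,0,0,-2,1],[0,0,-0.185,0,0,-2,1]]'
cat >> h.py <<'E'
def ray(c,u,v,z):
    K=np.array([[c["fx"],0,c["cx"]],[0,c["fy"],c["cy"]],[0,0,1.]])
    n=cv2.undistortPoints(np.array([[[u,v]]],float),K,np.array(c["D"],float))[0,0]
    Rm,t=pose(c); d=Rm@np.array([*n,1]); return t+d*(z-t[2])/d[2]
E
python3 - <<'E'
from h import *
c=env.read_camera("top")
H=ray(c,322.7,160,220)[:2]; L=ray(c,254,242.5,288)[:2]; J=ray(c,351.5,265.5,90)[:2]
print(H,L,J,np.linalg.norm(L-H),np.linalg.norm(J-H))
P=cloud(c,np.ones((480,640),bool))
def near(x,y,r): return P[np.hypot(P[:,0]-x,P[:,1]-y)<r]
print(disc(near(H[0],H[1],36),207,232)); print(disc(near(519,158,79),280,300)); 
print(env.state()['eef_pos'],env.state()['tcp_rot'],env.state()['t'])
E
```

```text
t: 1.7
eef_pos: [277.9, -559.7, 335.4]
tcp_rot: [3.142, 0.0, 1.577]
ft_force: [-0.3, -0.4, -0.1]
opening: 0.427
grip_force: 0.0
[757.43478772 -23.76847333] [517.03867706 154.0691861 ] [ 479.91645501 -107.85914881] 299.0259572903138 289.9787348992607
(array([757.2, -23.5]), array([757.3, -23.5]), np.float64(35.3), array([757.5, -23.7]), 35.9, 513)
(array([517.6, 157.2]), array([518.7, 157.8]), np.float64(76.9), array([518.7, 157.8]), 77.8, 2579)
[ 278.12845247 -560.32533942  338.10418907] [3.14035959 0.00363184 1.58612289] 1.75
```

```bash
python3 -m inch '[[0,0,0,5.1,2,0,1],[0,0,0,5.1,2,0,1],[0,0,0,5.1,2,0,1],[0,0,0,5.1,2,0,1],[0,0,0,5.1,2,0,1],[0,0,0,5.1,2,0,1],[0,0,0,5.1,2,0,1],[0,0,0,5.1,2,0,1],[0,0,0,5.1,2,0,1],[0,0,0,5.1,2,0,1],[0,0,0,5.1,2,0,1],[0,0,0,5.1,2,0,1],[0,0,0,5.1,2,0,1],[0,0,0,5.1,2,0,1],[0,0,0,5.1,2,0,1],[0,0,0,5.1,2,0,1],[0,0,0,1,0.4,0,1],[0,0,0,0,0,2.8,1],[0,0,0,0,0,2.8,1],[0,0,0,0,0,2.8,1]]'; python3 -c "
from cell import env
s=env.state();print(s['eef_pos'],s['tcp_rot'],s['opening'],s['t'])"
```

```text
t: 4.25
eef_pos: [601.7, 265.4, 249.6]
tcp_rot: [3.142, 0.0, 1.568]
ft_force: [0.8, 0.3, 0.3]
opening: 0.006
grip_force: 0.0
[601.71134384 265.43135828 249.59013538] [3.14158712e+00 2.72838321e-04 1.56790266e+00] 0.0055521713140904 4.25
```

```bash
python3 -m inch '[[0,0,0,-1,-0.7,0,1],[0,0,0,-1,-0.7,0,1],[0,0,0,-0.24,-0.18,0,1],[0,0,0,-0.24,-0.18,0,1],[0,0,0,-0.24,-0.18,0,1],[0,0,0,-0.24,-0.18,0,1],[0,0,0,-0.24,-0.18,0,1],[0,0,0,-0.24,-0.18,0,1],[0,0,0,-0.24,-0.18,0,1],[0,0,0,-0.24,-0.18,0,1],[0,0,0,-0.24,-0.18,0,1],[0,0,0,-0.24,-0.18,0,1],[0,0,0,-0.24,-0.18,0,1],[0,0,0,-0.24,-0.18,0,1],[0,0,0,-0.24,-0.18,0,1]]'
cat >> h.py <<'E'
HG=np.array([757.5,-22.5]); JA=np.arctan2(82.5,276.5)
def swing(c):
    "angle past jug (rad, <0 before), from lid points; circle fixed radius, reach 299"
    P=cloud(c,np.ones((480,640),bool)); Q=P[(P[:,2]>281)&(P[:,2]<297)&(np.hypot(P[:,0]-HG[0],P[:,1]-HG[1])<385)&(np.hypot(P[:,0]-HG[0],P[:,1]-HG[1])>215)]
    # robust: hull-based edge fit with trimmed residual
    from scipy.optimize import least_squares
    h=cv2.convexHull(Q[:,:2].astype(np.float32))[:,0]
    f=lambda a:np.hypot(*(h-(HG+299*np.array([-np.cos(a[0]),-np.sin(a[0])]))).T)-76.5
    b=min((least_squares(f,[a0],loss='soft_l1',f_scale=2) for a0 in (-.6,-.2,.2,.5)),key=lambda r:r.cost)
    return b.x[0]-JA,len(Q)
def track(n=2):
    o=[]
    for i in range(n):
        c=env.read_camera("top"); s=env.state(); o.append((s['t'],*swing(c)))
    print([(round(t,2),round(a,3),k) for t,a,k in o], "tcp",s['eef_pos'].round(1),"F",s['ft_force'].round(1))
    return c
E
python3 -c "
from h import *
c=track(5)"
```

```text
t: 6.12
eef_pos: [564.4, 214.8, 250.6]
tcp_rot: [3.142, 0.0, 1.571]
ft_force: [0.4, -0.1, 0.1]
opening: 0.009
grip_force: 0.0
[(6.17, np.float64(-0.85), 1702), (6.22, np.float64(-0.844), 1736), (6.28, np.float64(-0.839), 1764), (6.33, np.float64(-0.832), 1786), (6.38, np.float64(-0.826), 1836)] tcp [564.6 215.  250.6] F [ 0.2  0.3 -0.7]
```

```bash
python3 -m inch '[[0,0,0,0.4,0.3,-3,1],[0,0,0,0,0,-3,1],[0,0,0,0,0,-2.5,1],[0,0,0,-5.5,-0.8,0,1],[0,0,0,-5.5,-0.8,0,1],[0,0,0,-5.5,-0.8,0,1],[0,0,0,-5.5,-0.8,0,1],[0,0,0,-5.5,-0.8,0,1],[0,0,0,-5.5,-0.8,0,1],[0,0,0,-5.5,-0.8,0,1],[0,0,0,-5.5,-0.8,0,1],[0,0,0,0,0,2.8,1],[0,0,0,0,0,2.8,1],[0,0,0,0,0,2.9,1]]'
python3 -c "
from h import *
c=track(3)"
```

```text
t: 8.12
eef_pos: [503.5, -221.2, 249.9]
tcp_rot: [3.141, 0.0, 1.57]
ft_force: [0.8, 0.6, -0.3]
opening: 0.005
grip_force: 0.0
[(8.18, np.float64(-0.634), 2511), (8.22, np.float64(-0.628), 2531), (8.28, np.float64(-0.623), 2503)] tcp [ 503.3 -220.9  250. ] F [0.6 0.3 0.3]
```

```bash
python3 -m inch '[[0,0,0,3,-1.1,0,1],[0,0,0,3,-1.1,0,1],[0,0,0,0,0,0,1],[0,0,0,0,0,0,1],[0,0,0,0,0,0,1],[0,0,0,0,0,0,1],[0,0,0,0,0,0,1],[0,0,0,0,0,0,1],[0,0,0,0,0,0,1],[0,0,0,0,0,0,1],[0,0,0,0,0,0,1],[0,0,0,0,0,0,1],[0,0,0,0,0,0,1],[0,0,0,0,0,0,1],[0,0,0,0,0,0,1],[0,0,0,0,0,0,1],[0,0,0,0,0,0,1],[0,0,0,0,0,0,1],[0,0,0,0,0,0,1],[0,0,0,0,0,0,1]]'
python3 -c "
from h import *
c=track(2)"; python3 -m inch '[[0,0,0,0,0,0,1],[0,0,0,0,0,0,1],[0,0,0,0,0,0,1],[0,0,0,0,0,0,1]]'
python3 -c "
from h import *
c=track(2)"
```

```text
t: 10.78
eef_pos: [481.5, -161.0, 250.6]
tcp_rot: [3.142, 0.0, 1.571]
ft_force: [-0.1, 0.1, -1.0]
opening: 0.004
grip_force: 0.0
[(10.82, np.float64(-0.379), 2537), (10.88, np.float64(-0.378), 2527)] tcp [ 481.6 -161.   250.6] F [0.  0.3 0. ]
t: 11.38
eef_pos: [481.5, -161.0, 250.6]
tcp_rot: [3.142, 0.0, 1.571]
ft_force: [0.1, 0.6, 0.1]
opening: 0.006
grip_force: 0.0
[(11.43, np.float64(-0.326), 2439), (11.47, np.float64(-0.324), 2432)] tcp [ 481.5 -161.   250.6] F [ 0.7 -0.6  0.8]
```

```bash
python3 -m inch '[[0,0,0,0,0,0,1],[0,0,0,0,0,0,1],[0,0,0,0,0,0,1],[0,0,0,0,0,0,1],[0,0,0,0,0,0,1],[0,0,0,0,0,0,1],[0,0,0,0,0,0,1],[0,0,0,0,0,0,1],[0,0,0,0,0,0,1],[0,0,0,0,0,0,1],[0,0,0,0,0,0,1],[0,0,0,0,0,0,1],[0,0,0,0,0,0,1],[0,0,0,0,0,0,1],[0,0,0,-0.1,0.02,0,1],[0,0,0,-0.1,0.02,0,1],[0,0,0,-0.1,0.02,0,1],[0,0,0,-0.1,0.02,0,1]]'
python3 -c "
from h import *
c=track(1)"; python3 -m inch '[[0,0,0,-0.1,0.02,0,1],[0,0,0,-0.1,0.02,0,1],[0,0,0,-0.1,0.02,0,1],[0,0,0,-0.1,0.02,0,1],[0,0,0,-0.1,0.02,0,1],[0,0,0,-0.1,0.02,0,1],[0,0,0,-0.1,0.02,0,1],[0,0,0,-0.1,0.02,0,1]]'
python3 -c "
from h import *
c=track(5)"
```

```text
t: 13.72
eef_pos: [482.3, -165.1, 250.6]
tcp_rot: [3.142, 0.0, 1.571]
ft_force: [0.2, 0.1, 0.0]
opening: 0.006
grip_force: 0.0
[(13.78, np.float64(-0.137), 1608)] tcp [ 482.4 -165.2  250.7] F [-0.  -0.5 -0.6]
t: 14.78
eef_pos: [483.9, -173.1, 250.6]
tcp_rot: [3.142, 0.0, 1.571]
ft_force: [0.4, 0.0, 0.3]
opening: 0.005
grip_force: 0.0
[(14.82, np.float64(-0.094), 1552), (14.88, np.float64(-0.094), 1548), (14.93, np.float64(-0.093), 1524), (14.97, np.float64(-0.094), 1532), (15.03, np.float64(-0.093), 1536)] tcp [ 483.9 -173.   250.6] F [-0.1  0.3 -0.1]
```

```bash
python3 -m inch '[[0,0,0,-1,0.2,0,1],[0,0,0,-0.5,0.1,-3,1],[0,0,0,0,0,-3,1],[0,0,0,0,0,-2.5,1],[0,0,0,4.7,-1,0,1],[0,0,0,4.7,-1,0,1],[0,0,0,4.7,-1,0,1],[0,0,0,4.7,-1,0,1],[0,0,0,4.7,-0.8,0,1],[0,0,0,0,0,2.8,1],[0,0,0,0,0,2.8,1],[0,0,0,0,0,2.9,1],[0,0,0,0,0,0,1]]'
python3 -c "
from h import *
c=track(4)
J=env.find_in(c,'jug'); print([(round(r['score'],2),world(c,r['centre']).round()) for r in J])
cv2.imwrite('pics/t2.png',c['img'][:,:,::-1])"
```

```text
t: 16.65
eef_pos: [438.5, 46.7, 249.5]
tcp_rot: [-3.138, -0.0, 1.571]
ft_force: [0.7, -0.4, -0.0]
opening: 0.001
grip_force: 0.0
[(16.7, np.float64(-0.088), 2392), (16.75, np.float64(-0.088), 2373), (16.8, np.float64(-0.087), 2378), (16.85, np.float64(-0.086), 2397)] tcp [439.6  46.8 251.7] F [-0.3  0.3 -0. ]
[(0.87, array([ 306., -248.,    5.])), (0.58, array([ 581., -305.,    4.]))]
```

View pics/t2.png

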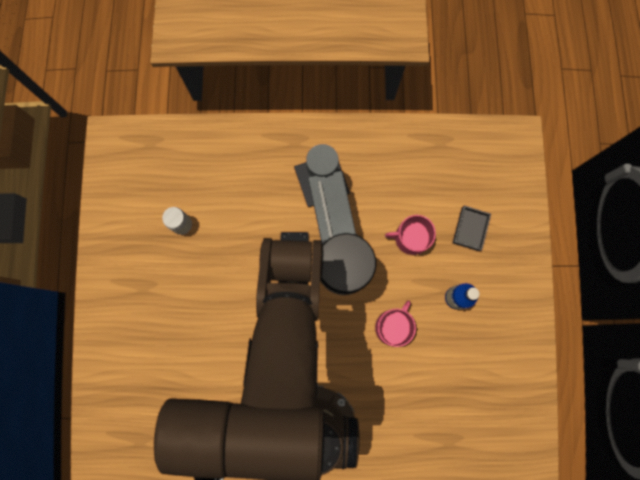

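```bash
python3 -c "
from h import *
c=env.read_camera('top'); p=ray(c,347,263.5,288)[:2]; d=p-HG; print(p,np.hypot(*d),np.arctan2(-d[1],-d[0])-JA)"
python3 -m inch '[[0,0,0,-0.8,0.15,0,1],[0,0,0,-0.8,0.15,0,1],[0,0,0,-0.8,0.15,0,1],[0,0,0,-0.6,0.12,0,1],[0,0,0,-0.05,0.01,0,1],[0,0,0,-0.05,0.01,0,1],[0,0,0,-0.05,0.01,0,1],[0,0,0,-0.05,0.01,0,1],[0,0,0,-0.05,0.01,0,1],[0,0,0,-0.05,0.01,0,1],[0,0,0,-0.05,0.01,0,1],[0,0,0,-0.05,0.01,0,1],[0,0,0,-0.05,0.01,0,1],[0,0,0,-0.05,0.01,0,1],[0,0,0,-0.05,0.01,0,1],[0,0,0,-0.05,0.01,0,1],[0,0,0,-0.05,0.01,0,1],[0,0,0,-0.05,0.01,0,1]]'
python3 -c "
from h import *
c=track(4)"
```

```text
[462.42837631 -84.0091936 ] 301.4144057645959 -0.08445090329625182
t: 19.2
eef_pos: [446.0, 10.0, 250.6]
tcp_rot: [3.142, 0.0, 1.571]
ft_force: [0.5, 0.3, 0.1]
opening: 0.007
grip_force: 0.0
[(19.25, np.float64(-0.082), 1723), (19.3, np.float64(-0.086), 1703), (19.35, np.float64(-0.084), 1700), (19.4, np.float64(-0.084), 1714)] tcp [446.   10.  250.6] F [-0.3  0.2  0. ]
```

```bash
python3 -m inch '[[0,0,0,-0.1,0.02,0,1],[0,0,0,-0.1,0.02,0,1],[0,0,0,-0.05,0.01,0,1],[0,0,0,-0.05,0.01,0,1],[0,0,0,-0.05,0.01,0,1],[0,0,0,-0.05,0.01,0,1],[0,0,0,-0.05,0.01,0,1],[0,0,0,-0.05,0.01,0,1],[0,0,0,-0.05,0.01,0,1],[0,0,0,-0.05,0.01,0,1],[0,0,0,-0.05,0.01,0,1],[0,0,0,-0.05,0.01,0,1],[0,0,0,-0.05,0.01,0,1],[0,0,0,-0.05,0.01,0,1],[0,0,0,-0.05,0.01,0,1],[0,0,0,-0.05,0.01,0,1],[0,0,0,-0.05,0.01,0,1],[0,0,0,-0.05,0.01,0,1]]'
python3 -c "
from h import *
c=track(5)"
```

```text
t: 21.65
eef_pos: [448.0, -0.0, 250.6]
tcp_rot: [-3.142, 0.0, 1.571]
ft_force: [0.9, -0.5, -0.4]
opening: 0.006
grip_force: 0.0
[(21.7, np.float64(-0.056), 1661), (21.75, np.float64(-0.055), 1656), (21.8, np.float64(-0.052), 1666), (21.85, np.float64(-0.054), 1676), (21.9, np.float64(-0.05), 1674)] tcp [448.   -0.  250.6] F [0.4 0.1 1.2]
```

```bash
python3 -m inch '[[0,0,0,1,-0.1,0,1],[0,0,0,2,0,0,1],[0,0,0,3,0,0,1],[0,0,0,3,0.5,0,1],[0,0,0,3,0.5,0,1],[0,0,0,0,0,0,1],[0,0,0,0,0,0,1],[0,0,0,0,0,0,1]]'
python3 -c "
from h import *
c=track(3)"; python3 -m inch '[[0,0,0,0,0,0,1],[0,0,0,0,0,0,1],[0,0,0,0,0,0,1],[0,0,0,0,0,0,1],[0,0,0,0,0,0,1],[0,0,0,0,0,0,1],[0,0,0,0,0,0,1],[0,0,0,0,0,0,1]]'
python3 -c "
from h import *
c=track(3)"
```

```text
t: 22.9
eef_pos: [456.9, 119.5, 250.6]
tcp_rot: [-3.142, 0.0, 1.57]
ft_force: [0.3, -0.2, -0.1]
opening: 0.009
grip_force: 0.0
[(22.95, np.float64(-0.034), 2499), (23.0, np.float64(-0.032), 2489), (23.05, np.float64(-0.029), 2514)] tcp [457.1 119.5 250.7] F [ 0.1  0.4 -0.2]
t: 24.05
eef_pos: [457.0, 120.0, 250.6]
tcp_rot: [-3.142, 0.0, 1.571]
ft_force: [0.6, 0.1, -0.1]
opening: 0.003
grip_force: 0.0
[(24.1, np.float64(-0.012), 2507), (24.15, np.float64(-0.009), 2507), (24.2, np.float64(-0.009), 2496)] tcp [457.  120.  250.6] F [-1.2 -0.5 -0.8]
```

It's drifting at about 0.019 rad/s. That meets the limits, but it would eventually coast too far, so I'll brake it gently from the front.

```bash
python3 -m inch '[[0,0,0,0,0,-3,1],[0,0,0,0,0,-3,1],[0,0,0,0,0,-2.5,1],[0,0,0,-5.8,0.9,0,1],[0,0,0,-5.8,0.9,0,1],[0,0,0,-5.8,0.9,0,1],[0,0,0,-5.8,1,0,1],[0,0,0,-5.8,1,0,1],[0,0,0,-5.9,0.9,0,1],[0,0,0,0,0,2.8,1],[0,0,0,0,0,2.8,1],[0,0,0,0,0,2.9,1],[0,0,0,0.7,-0.2,0,1],[0,0,0,0.7,-0.2,0,1]]'
python3 -c "
from h import *
c=track(3); a=swing(c)[0]+JA; C=HG-299*np.array([np.cos(a),np.sin(a)]); print(np.hypot(*(env.state()['eef_pos'][:2]-C)),C)"
```

```text
t: 25.95
eef_pos: [509.2, -214.6, 251.7]
tcp_rot: [3.141, 0.001, 1.571]
ft_force: [0.3, -0.7, 0.5]
opening: 0.003
grip_force: 0.0
[(26.0, np.float64(0.017), 1518), (26.05, np.float64(0.016), 1500), (26.1, np.float64(0.018), 1503)] tcp [ 509.4 -214.7  252. ] F [0.2 0.1 1.2]
107.8778128669662 [ 472.60326378 -113.24607258]
```

```bash
python3 -m inch '[[0,0,0,0.43,-0.14,0,1],[0,0,0,0.43,-0.14,0,1],[0,0,0,0.43,-0.14,0,1],[0,0,0,0,0,0,1],[0,0,0,0,0,0,1],[0,0,0,0,0,0,1],[0,0,0,0,0,0,1],[0,0,0,-0.018,0.006,0,1],[0,0,0,-0.018,0.006,0,1],[0,0,0,-0.018,0.006,0,1],[0,0,0,-0.018,0.006,0,1],[0,0,0,-0.018,0.006,0,1],[0,0,0,-0.018,0.006,0,1],[0,0,0,-0.018,0.006,0,1],[0,0,0,-0.018,0.006,0,1],[0,0,0,-0.018,0.006,0,1],[0,0,0,-0.018,0.006,0,1],[0,0,0,-0.018,0.006,0,1],[0,0,0,-0.018,0.006,0,1]]'
python3 -c "
from h import *
c=track(5); a=swing(c)[0]+JA; C=HG-299*np.array([np.cos(a),np.sin(a)]); print(np.hypot(*(env.state()['eef_pos'][:2]-C)),C)"
```

```text
t: 28.48
eef_pos: [505.6, -204.3, 250.6]
tcp_rot: [3.142, 0.0, 1.571]
ft_force: [1.0, -0.6, 0.6]
opening: 0.003
grip_force: 0.0
[(28.52, np.float64(0.015), 1381), (28.57, np.float64(0.016), 1380), (28.62, np.float64(0.019), 1379), (28.68, np.float64(0.013), 1375), (28.73, np.float64(0.015), 1397)] tcp [ 505.5 -204.3  250.6] F [-0.1 -0.2  0.4]
97.74413055142055 [ 472.32430332 -112.36557752]
```

```bash
python3 -m inch '[[0,0,0,-1,0.3,0,1],[0,0,0,-3,1,0,1],[0,0,0,-4,0,0,1],[0,0,0,-4,0,0,1],[0,0,0,-2,0,0,1],[0,0,0,0,0,0,1],[0,0,0,0,0,0,1]]'
python3 -c "
from h import *
c=track(4)"; python3 -m inch '[[0,0,0,0,0,0,1],[0,0,0,0,0,0,1],[0,0,0,0,0,0,1],[0,0,0,0,0,0,1],[0,0,0,0,0,0,1],[0,0,0,0,0,0,1],[0,0,0,0,0,0,1],[0,0,0,0,0,0,1],[0,0,0,0,0,0,1],[0,0,0,0,0,0,1],[0,0,0,0,0,0,1],[0,0,0,0,0,0,1]]'
python3 -c "
from h import *
c=track(4);cv2.imwrite('pics/t3.png',c['img'][:,:,::-1]); c=env.read_camera('scene');cv2.imwrite('pics/s3.png',c['img'][:,:,::-1])
J=env.find_in(c,'jug'); print([(round(r['score'],2),world(c,r['centre']).round()) for r in J])"
```

```text
t: 29.6
eef_pos: [518.6, -343.3, 250.6]
tcp_rot: [-3.141, -0.0, 1.571]
ft_force: [-0.4, 0.9, -0.4]
opening: 0.003
grip_force: 0.0
[(29.65, np.float64(0.009), 2473), (29.7, np.float64(0.009), 2493), (29.75, np.float64(0.009), 2477), (29.8, np.float64(0.009), 2501)] tcp [ 518.8 -343.3  250.9] F [ 0.3 -0.4 -0.6]
t: 31.3
eef_pos: [518.5, -344.3, 250.7]
tcp_rot: [3.142, 0.0, 1.571]
ft_force: [-0.3, 0.5, 0.8]
opening: 0.006
grip_force: 0.0
[(31.35, np.float64(0.005), 2469), (31.4, np.float64(0.004), 2491), (31.45, np.float64(0.004), 2481), (31.5, np.float64(0.004), 2456)] tcp [ 518.6 -344.3  250.7] F [-0.3  0.2 -0.3]
[(0.97, array([ 522., -130.,   41.])), (0.86, array([ 586., -301.,   50.])), (0.75, array([ 338., -239.,   54.]))]
```

View pics/s3.png

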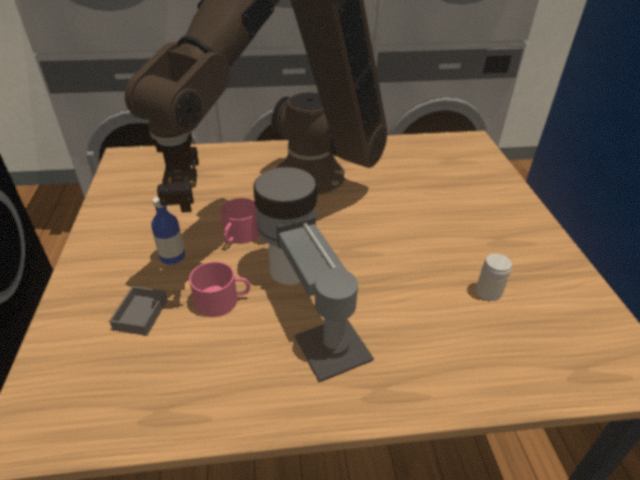

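View pics/t3.png

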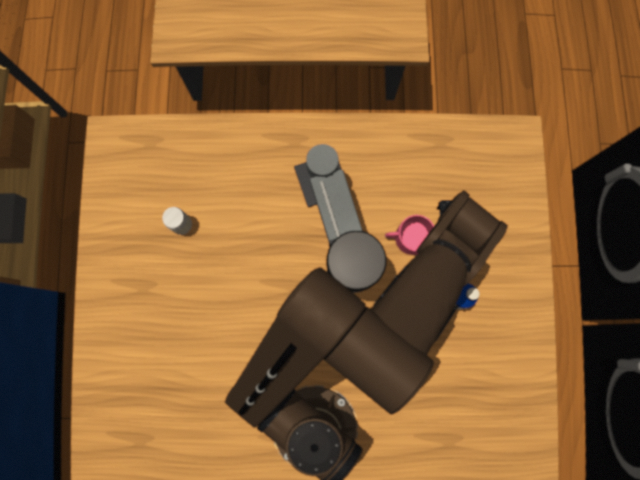

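The canister (285,200 in the scene view, 357,261 in the top view) hangs over the white jug. It is within 0.01 rad and drifting at only about -0.003 rad/s; the jug and the other things are in place. I'll wait out the hold.

```bash
python3 -m inch '[[0,0,0,0,0,0,1],[0,0,0,0,0,0,1],[0,0,0,0,0,0,1],[0,0,0,0,0,0,1],[0,0,0,0,0,0,1],[0,0,0,0,0,0,1],[0,0,0,0,0,0,1],[0,0,0,0,0,0,1],[0,0,0,0,0,0,1],[0,0,0,0,0,0,1],[0,0,0,0,0,0,1],[0,0,0,0,0,0,1],[0,0,0,0,0,0,1],[0,0,0,0,0,0,1],[0,0,0,0,0,0,1],[0,0,0,0,0,0,1],[0,0,0,0,0,0,1],[0,0,0,0,0,0,1],[0,0,0,0,0,0,1],[0,0,0,0,0,0,1]]'; python3 -m inch '[[0,0,0,0,0,0,1],[0,0,0,0,0,0,1],[0,0,0,0,0,0,1],[0,0,0,0,0,0,1],[0,0,0,0,0,0,1],[0,0,0,0,0,0,1],[0,0,0,0,0,0,1],[0,0,0,0,0,0,1],[0,0,0,0,0,0,1],[0,0,0,0,0,0,1],[0,0,0,0,0,0,1],[0,0,0,0,0,0,1]]'
python3 -c "
from h import *
c=track(2); print(env.job_done())"
```

```text
t: 34.1
eef_pos: [518.6, -344.3, 250.6]
tcp_rot: [3.142, 0.0, 1.571]
ft_force: [0.0, 0.4, 0.4]
opening: 0.007
grip_force: 0.0
t: 35.6
eef_pos: [518.6, -344.3, 250.7]
tcp_rot: [3.142, 0.0, 1.571]
ft_force: [-0.8, -0.8, 0.4]
opening: 0.006
grip_force: 0.0
[(35.65, np.float64(0.003), 2460), (35.7, np.float64(0.003), 2461)] tcp [ 518.6 -344.3  250.6] F [-0.4  0.5 -1.1]
the job is handed in; nothing more can be done
None
```

The job is handed in at about 36 s: the canister hangs at rest with its spout within about 0.003 rad along its swing (about 1 mm) and roughly 10 mm overall of the white jug's middle by my camera measurement, untouched for over 5 s; the hand-in returned no verdict.

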